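# Pry open the bobbin winder's battery cover

## Robot

A 7-joint arm with a two-finger parallel gripper is mounted at the origin on the work surface. World frame = base frame: x ahead of the robot, y to its left, z up, the work surface at z = 0. Lengths are in m, angles in rad, forces in N, time in s.
With the tool pointing down it reaches from about 0.4 to 0.85 m from the base axis. Payload 4.5 kg.
Tool frame: the origin (TCP) lies between the finger pads; the fingertips stand 11 mm ahead of it and the grasp point (between the pads) lies 8 mm behind it; z points along the fingers, y is the line along which they close (so a half turn about z gives the same grasp; the last joint's range is limited). The gripper opens to 85 mm and grips with 20 to 120 N. Pads are 22 mm wide; open, the fingers measure 114 mm over their backs; the gripper's body (76 mm by 85 mm) begins 54 mm behind the grasp point. The pads swing forward as they close: fully open they stand 13 mm farther back than shut.
Start: joints at [-1.292, 0.689, -0.195, 1.565, 0.157, 0.902, -0.215], TCP at [0.151, 0.606, 0.242] pointing down, gripper open.
Joint ranges: [-3.01, 3.01], [-0.46, 2.08], [-1.47, 1.51], [0.13, 2.56], [-1, 4.14], [0.04, 2.09], [-2.66, 2.66]. Speed limits (rad/s): [2.57, 2.57, 3.14, 3.14, 3.14, 3.14, 3.14].

## Interface

Orientations are given as a rotation vector (axis times angle).
In Python, from cell import * gives the robot as it stands.
- The arm moves only by the shell command python3 -m pendant 'ROWS' [OPENING]. ROWS is text: rows parted by semicolons, each of 6 numbers parted by spaces: the shift along the tool's x, y, z in cm, then the turn, a rotation vector about the tool's x, y, z in rad. A call has exactly 5 rows; each row is the pose to reach, as a shift and turn from the pose commanded when the call began, along the tool's axes at that moment; what a row does not reach only later rows make up. A row lasts 1/10 s, in which the tool goes at most 50 mm and 8.59 degrees, less where a joint would pass 70% of its speed; a pose out of reach is approached as far as the arm can. A call with a gripper value outside its range is refused whole. OPENING is the finger opening in cm, from 0 to 8.54, set as the call begins (- or left out, the last holds). The fingers move at their own pace and stop on an object; the grip force is fixed at half the most. Time passes only in rows, so rows that repeat a pose let the fingers close, or fill a call up. It gives the time, the measured TCP pose, the force, the opening and the grip force at its end, in the units of the state.
- sense(): the state, without advancing time (a new reading comes with each control period).
- get_image(name): name is "scene" or "top" or "wrist"; returns (picture, depth): 400x640x3 uint8, red, green, blue; 400x640 float32, m along the optical axis (not along the pixel's ray), 0 where there is no reading.
- calibration(name): a dict with "camera_matrix" (3x3 intrinsics, pixels), "dist_coeffs" ([k1, k2, p1, p2, k3] as OpenCV has them; the pictures are not rectified), "origin" and "orientation" of the camera in the world. Camera axes: x right, y down, z forward; pixel columns grow to the right and rows downward; lengths in m; the calibration is good to about 2 mm. A picture is of the moment at which its call begins: read the wrist's pose just before it. calibration takes no time and is no camera call; for the wrist camera it gives the pose at the moment of the call.
- hand_in(): hands the job in; it is judged then, once.
The state is a dict: "time_s": time; "joint_positions": joint angles; "qvel": joint speeds; "effort": joint torques, N m; "position": TCP position; "ee_rot": TCP orientation; "wrist_force": force on the tool from outside, world axes, zero at the start; "moment": the same for the moment, N m; "opening": finger opening in m; "gripper_force": force on a finger pad.
Only numpy, scipy, OpenCV 4.12 (cv2) and the standard library are available. Lean on these libraries where they do the work, as an engineer would, in place of code of your own. Each camera call takes 0.05 s, during which the arm holds its last target. There are 200 camera calls.

## Task

The bobbin winder's batteries are due for a change. Use the flat-bladed opener to pry its snapped-on battery cover loose at the notch, then put the cover inside the steel tray, lying flat, and leave the opener lying on the table.

Things in the scene. Friction and masses are not known exactly. Their poses are not given: they have to be found in the camera images.
- winder: Bobbin winder, a low white plastic box fixed to the table, 140 (x) x 220 (y) x 32 mm high; its flat top is the deck. Origin: centre of its underside, z up. The battery cover sits on the deck, centred. Near the edges stand a bobbin spindle (38 mm above the deck, at x -45, y -88), a guide wire (32 mm, at x 25, y -95) and a button (10 mm, at x -45, y 88).
- ledge_top (a point): Middle of the inner top edge of the ledge, an upright rib along the winder's +x edge: 22 mm high above the deck, x = 62 to 68 mm, 120 mm long in y. This point is at winder (62, 0, 54 mm), 27 mm from the cover's notched edge; a blade dipped over the ledge into the notch can be levered on it. Axes as the winder's.
- cover: Battery cover, a grey plastic cap 70 (x) x 50 (y) x 16 mm high, 30 to 65 g, top plate 4 mm, skirt walls 3 mm, standing on the deck. Origin: centre of its underside; at the start at winder (0, 0, 32 mm), same axes. Sprung free, it stays up on its catch, notched edge 8 mm up, tilted 7 degrees, and lifts straight off by its two long sides, 50 mm apart.
- cover_notch (a point): Roof of the notch: outer lower edge of the top plate, mid +x side (cover 35, 0, 12 mm). The notch is an opening in that skirt, facing the ledge, 22 mm wide, 12 high from the deck to the plate; behind it the space is free to 14 mm in from the outer edge. A moulded V on top points to it. A hidden catch holds only this end: it frees after 7 to 9 mm rise here, at up to about 10 N.
- opener: Flat opener lying loose on the table, tip roughly towards the robot: wooden handle 95 (x) x 20 (y) x 18 mm (z), then a flat steel blade 85 mm long, 12 wide (y), 2.5 thick (z), its mid-plane 9 mm above the handle's underside. 70 to 120 g. Origin: middle of the handle's underside; x runs towards the blade's tip, z up as it lies.
- opener_tip (a point): Middle of the end of the opener's blade (opener x 132, y 0, z 9 mm). Axes as the opener's.
- tray: Open steel tray fixed on the table, 160 (x) x 130 (y) mm outside, 18 mm high, walls and floor 3 mm thick. Origin: centre of its underside; z up. It stands to one side of the winder, the opener on the other.

How it is judged:
By the outcome, as a careful person would: the job done as asked, in the order asked, and still so for the second after the job is handed in, with the robot touching nothing.
It also fails if it takes over 70 s, if anything falls off the work surface, if the arm or the gripper's body presses on something with over 40 N, if the wrist force passes 120 N, or if a joint passes its speed limit or range.

## Working session

There is one attempt and no reset: what is moved stays moved. The work goes in short steps, Python scripts to look and compute and a shell command to move; the robot and the scene stay as the last step left them, time stands still between calls to the robot, and variables do not carry over. Pictures are saved under pics/ and viewed, at most 11 in all, crops included, and the job is handed in when it is done.

```bash
mkdir -p pics; ls
python3 - <<'E'
from cell import *
import cv2,numpy as np
s=sense();print({k:np.round(v,3) for k,v in s.items()})
for n in("scene","top"):
    im,d=get_image(n);cv2.imwrite(f"pics/{n}0.png",im[:,:,::-1]);np.save(f"{n}0.npy",d)
    c=calibration(n);print(n,{k:np.round(v,3) for k,v in c.items()})
E
```

```text
pics
{'time_s': np.float64(0.0), 'joint_positions': array([-1.292,  0.69 , -0.195,  1.566,  0.157,  0.902, -0.215]), 'qvel': array([-0.001,  0.   , -0.   ,  0.   ,  0.001, -0.001, -0.001]), 'effort': array([-0.0000e+00, -5.3961e+01, -1.2670e+00, -1.5855e+01,  9.0000e-03,
        9.0000e-03, -0.0000e+00]), 'position': array([0.151, 0.606, 0.241]), 'ee_rot': array([-3.830e-01, -3.118e+00,  3.000e-03]), 'wrist_force': array([ 0.837,  0.184, -0.588]), 'moment': array([-0.096, -0.058,  0.018]), 'gripper_force': np.float64(0.0), 'opening': np.float64(0.085)}
scene {'camera_matrix': array([[375.908,   0.   , 316.355],
       [  0.   , 375.908, 200.559],
       [  0.   ,   0.   ,   1.   ]]), 'dist_coeffs': array([0.003, 0.   , 0.   , 0.   , 0.   ]), 'origin': array([0.848, 0.561, 0.835]), 'orientation': array([-0.84 , -2.613,  0.964])}
top {'camera_matrix': array([[517.541,   0.   , 320.617],
       [  0.   , 517.541, 202.915],
       [  0.   ,   0.   ,   1.   ]]), 'dist_coeffs': array([-0.144,  0.   ,  0.   ,  0.   ,  0.   ]), 'origin': array([0.349, 0.027, 1.321]), 'orientation': array([-2.211,  2.163, -0.094])}
```

View pics/top0.png

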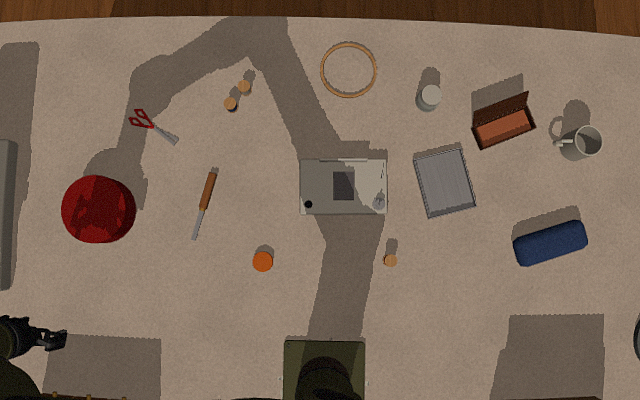

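View pics/scene0.png

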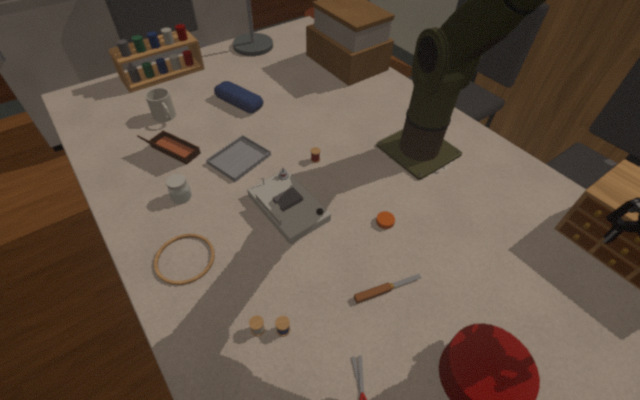

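The top view has world x up and y left. The winder is at about (343,187), with the button (308,204) and spindle (380,200) towards the robot, so the ledge is on the far side at v≈160. The opener's handle runs (212,170)-(205,205) with its tip at (194,240). The tray is at about (445,182). The scene view agrees.

```bash
cat > h.py <<'E'
import numpy as np,cv2
from scipy.spatial.transform import Rotation as R
from cell import *
def cloud(n,d,c=None):
    c=c or calibration(n);K=np.array(c["camera_matrix"]);D=np.array(c["dist_coeffs"])
    v,u=np.mgrid[:400,:640]
    p=cv2.undistortPoints(np.stack([u,v],-1).reshape(-1,1,2).astype(float),K,D).reshape(400,640,2)
    P=np.dstack([p*d[...,None],d])
    return P@R.from_rotvec(c["orientation"]).as_matrix().T+c["origin"]
def rect(m,P):
    q=P[m][:,:2].astype(np.float32)*1000
    (c,s,a)=cv2.minAreaRect(q);return np.round(c,1),np.round(s,1),round(a,2),len(q)
def biggest(m):
    n,l,s,_=cv2.connectedComponentsWithStats(m.astype(np.uint8));return l==1+np.argmax(s[1:,4])
E
python3 - <<'E'
from h import *
d=np.load("top0.npy");P=cloud("top",d);im=cv2.imread("pics/top0.png").astype(int)
def box(u0,u1,v0,v1):
    m=np.zeros((400,640),bool);m[v0:v1,u0:u1]=1;return m&(d>0)
print("table z",np.median(P[box(240,290,190,240)][:,2]),P[box(240,290,190,240)][:,2].std())
z=P[...,2]
w=biggest(box(285,400,145,225)&(z>.02)&(z<.07));print("winder",rect(w,P))
deck=biggest(box(285,400,145,225)&(abs(z-.032)<.006));print("deck",rect(deck,P),np.median(z[deck]))
cv=biggest(box(325,365,160,210)&(abs(z-.048)<.005));print("cover",rect(cv,P),np.median(z[cv]))
lg=biggest(box(300,390,150,172)&(abs(z-.054)<.008));print("ledge",rect(lg,P),np.median(z[lg]))
t=biggest(box(405,485,135,225)&(z>.009)&(z<.03));print("trayrim",rect(t,P))
o=biggest(box(185,222,160,245)&(z>.005));print("opener",rect(o,P))
b,g,r=[im[...,i] for i in range(3)]
h=biggest(box(185,222,160,245)&(r-b>50)&(z>.006));print("handle",rect(h,P),np.median(z[h]))
bl=biggest(o&~h);print("blade",rect(bl,P),np.median(z[bl]));
for k,u,v in(("tip",194,240),("butt",212,170)):print(k,P[v,u])
E
```

```text
table z 0.00011470190777496114 0.0026856586944997503
winder (array([492.9, -39.7]), array([137.3, 220.3]), 1.3, 4824)
deck (array([492.9, -39.7]), array([137.3, 220.3]), 1.3, 3854) 0.03227323089747147
cover (array([493.4, -39.9]), array([70. , 49.9]), 1.81, 533) 0.04825322703026691
ledge (array([557.4, -38.1]), array([  5.8, 119.4]), 1.07, 119) 0.053631143166935846
trayrim (array([ 509.1, -302. ]), array([159. , 132.8]), 15.74, 385)
opener (array([433.5, 316.6]), array([ 26.5, 180.7]), 74.59, 488)
handle (array([472.6, 305.3]), array([20.4, 99. ]), 75.36, 282) 0.017699641537303856
blade (array([385.3, 329.1]), array([19.1, 80.5]), 69.34, 157) 0.010141611638648351
tip [0.34834704 0.33520773 0.00927245]
butt [ 0.53046857  0.29804338 -0.003267  ]
```

```bash
python3 -m pendant '-4.5 -2.5 0 0 0 0.01;-9 -5 1 0 0 0.02;-13.5 -7.5 2 0 0 0.02;-18 -10.2 3 0 0 0.02;-22 -12.5 4 0 0 0.02'; python3 -m pendant '-4 -2.3 1.5 0 0 0;-8 -4.6 3 0 0 0;-12 -6.9 5 0 0 0;-15.5 -8.8 8 0 0 0;-15.5 -8.8 8 0 0 0' 5
cat >> h.py <<'E'
def shift(target,yaw=None,pitch=0):
    "TCP target (m), yaw of tool x (deg), tip-down pitch (deg): shift cm + rotvec in tool axes"
    s=sense();M=R.from_rotvec(s["ee_rot"])
    sh=M.inv().apply(np.array(target)-s["position"])*100
    rv=np.zeros(3)
    if yaw is not None:
        T=R.from_euler("z",yaw,degrees=True)*R.from_euler("y",pitch,degrees=True)*R.from_euler("x",180,degrees=True)
        rv=(M.inv()*T).as_rotvec()
    x=M.apply([1,0,0])
    print("t",round(s["time_s"],2),"pos",np.round(s["position"],4),"yaw",round(np.degrees(np.arctan2(x[1],x[0])),1),"pitch",round(np.degrees(np.arcsin(-x[2])),1),"F",np.round(s["wrist_force"],1),"open",round(s["opening"],4),"g",round(s["gripper_force"],1))
    print("-> shift",np.round(sh,2),"rot",np.round(rv,3))
E
python3 - <<'E'
from h import *
shift([.463,.308,.013],165)
c=calibration("wrist");im,d=get_image("wrist");cv2.imwrite("pics/w1.png",im[:,:,::-1]);P=cloud("wrist",d,c);z=P[...,2]
near=(np.hypot(P[...,0]-.45,P[...,1]-.31)<.15)&(d>0)
b,g,r=[im[...,i].astype(int) for i in (2,1,0)]
h=biggest(near&(r-b>50)&(z>.008)&(z<.03));print("handle",rect(h,P),np.median(z[h]))
o=biggest(near&(z>.006)&(z<.03));print("opener",rect(o,P))
E
```

```text
time_s: 0.6
position: [0.3308, 0.4349, 0.2033]
ee_rot: [0.414, 3.114, -0.0]
wrist_force: [0.6, -0.5, 0.6]
opening: 0.0853
gripper_force: 0.0
time_s: 1.1
position: [0.4596, 0.3024, 0.12]
ee_rot: [-0.432, -3.111, 0.015]
wrist_force: [-1.1, -0.6, -0.4]
opening: 0.0504
gripper_force: 0.0
t 1.1 pos [0.4596 0.3024 0.12  ] yaw 164.2 pitch 0.0 F [-1.1 -0.6 -0.4] open 0.0504 g 0.0
-> shift [-0.17  0.74 10.7 ] rot [-0.01   0.    -0.014]
handle (array([473. , 307.2]), array([18.3, 99.4]), 75.37, 2086) 0.018895215895882778
opener (array([436.1, 317.9]), array([ 19.8, 178.6]), 74.88, 3671)
```

View pics/w1.png

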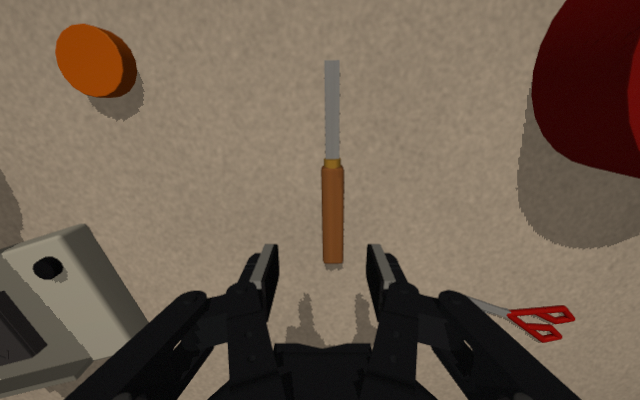

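The wrist view shows the opener upright in the picture: handle at about (333,210), tip at (331,62). It is centred between the fingers, with nothing in the way.

```bash
python3 -m pendant '-0.3 0.9 2.5 0 0 -0.014;-0.3 0.9 5.5 0 0 -0.014;-0.3 0.9 8.5 0 0 -0.014;-0.3 0.9 10.6 0 0 -0.014;-0.3 0.9 10.6 0 0 -0.014' 5; python3 -m pendant '0 0 0 0 0 0;0 0 0 0 0 0;0 0 0 0 0 0;0 0 0 0 0 0;0 0 0 0 0 0' 1; python3 -m pendant '0 0 -2 0 0 0;0 0 -5 0 0 0;0 0 -9 0 0 0;0 0 -12 0 0 0;0 0 -12 0 0 0'
```

```text
time_s: 1.65
position: [0.4589, 0.3195, 0.0157]
ee_rot: [-0.389, -3.113, 0.004]
wrist_force: [-0.5, 0.1, 0.6]
opening: 0.05
gripper_force: 0.0
time_s: 2.15
position: [0.462, 0.3197, 0.0194]
ee_rot: [0.392, 3.116, 0.003]
wrist_force: [-1.7, -0.9, 7.2]
opening: 0.0183
gripper_force: 59.7
time_s: 2.65
position: [0.4641, 0.321, 0.1425]
ee_rot: [0.393, 3.11, 0.012]
wrist_force: [0.4, 0.6, -1.2]
opening: 0.0185
gripper_force: 58.8
```

```bash
python3 -m pendant '-3 -3 -2 0 0 -0.05;-6 -6 -4 0 0 -0.1;-9 -9 -6 0 0 -0.15;-12 -12 -6 0 0 -0.21;-15 -15 -6 0 0 -0.27'
python3 - <<'E'
from h import *
shift([.67,-.035,.20],181.3,0)
E
```

```text
time_s: 3.15
position: [0.5705, 0.1348, 0.1981]
ee_rot: [-0.034, 3.14, 0.001]
wrist_force: [0.4, 1.7, -1.6]
opening: 0.0182
gripper_force: 58.8
t 3.15 pos [0.5705 0.1348 0.1981] yaw -178.8 pitch 0.1 F [ 0.4  1.7 -1.6] open 0.0182 g 58.8
-> shift [ -9.58 -17.19  -0.18] rot [ 0.     0.001 -0.001]
```

```bash
python3 -m pendant '-2 -4 0 0 0 0;-4 -8 0 0 -0.14 0;-6 -12 0 0 -0.28 0;-8 -15.5 0 0 -0.42 0;-9.6 -17 0 0 -0.56 0'; python3 -m pendant '0 0 0 0 -0.05 0;0 0 0 0 -0.05 0;0 0 0 0 -0.05 0;0 0 0 0 -0.05 0;0 0 0 0 -0.05 0'
python3 - <<'E'
from h import *
shift([.67,-.035,.20],181.3,35)
s=sense();M=R.from_rotvec(s["ee_rot"])
c=calibration("wrist");im,d=get_image("wrist");cv2.imwrite("pics/w2.png",im[:,:,::-1]);P=cloud("wrist",d,c)
Q=M.inv().apply((P-s["position"]).reshape(-1,3)).reshape(P.shape)*1000
np.save("Q2.npy",Q);np.save("P2.npy",P)
m=biggest((abs(Q[...,1])<25)&(abs(Q[...,2])<30)&(Q[...,0]>15)&(Q[...,0]<170)&(d>0))
print("rect",rect(m,Q/1000))
for a in range(20,140,10):
    k=m&(abs(Q[...,0]-a)<5)
    if k.sum():print(a,np.round(np.median(Q[k],0),1),k.sum(),np.ptp(Q[k][:,1]).round(1))
print(Q[m].max(0))
E
```

```text
time_s: 3.65
position: [0.6419, -0.0299, 0.189]
ee_rot: [-0.014, 2.75, -0.026]
wrist_force: [-1.8, -0.0, -1.8]
opening: 0.0183
gripper_force: 58.8
time_s: 4.15
position: [0.6448, -0.019, 0.1904]
ee_rot: [-0.029, 2.698, -0.009]
wrist_force: [0.1, -1.2, -0.0]
opening: 0.0178
gripper_force: 60.1
t 4.15 pos [ 0.6448 -0.019   0.1904] yaw -178.6 pitch 25.4 F [ 0.1 -1.2 -0. ] open 0.0178 g 60.1
-> shift [-2.66 -1.66  0.22] rot [-0.011 -0.167  0.002]
rect (array([63.7,  1. ]), array([97.4, 19.8]), 0.35, 5387)
20 [20.1  0.8  0.7] 643 19.8
30 [29.4  0.8  3.1] 730 19.5
40 [40.1  1.3  8.3] 404 11.7
50 [50.1  1.3  8.2] 438 11.5
60 [60.1  1.3  8.2] 462 11.7
70 [70.   1.7  8.2] 495 11.5
80 [80.3  1.7  8.2] 541 11.7
90 [90.1  1.7  8.2] 576 11.9
100 [100.1   1.9   8.1] 618 11.7
110 [108.7   2.1   8.2] 480 11.8
[112.44472114  10.66536512  15.68415346]
```

View pics/w2.png

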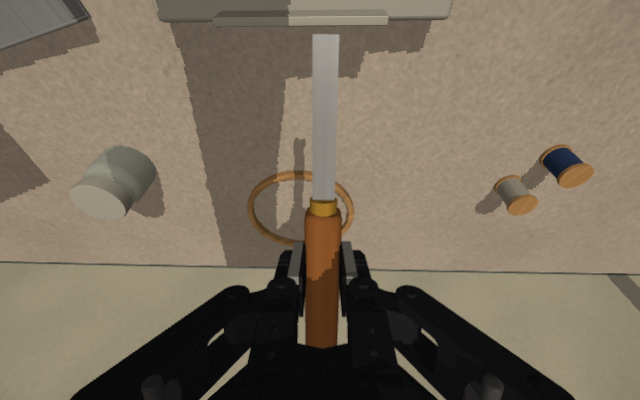

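The wrist view shows the opener held straight, with its tip at (326,36) and the ledge beyond at about (300,19). Next I compute the staging and insertion poses and cross-check the ledge from this view.

```bash
cat >> h.py <<'E'
WO=np.array([.493,-.0397,0]);WR=R.from_euler("z",1.3,degrees=True)
def plan(stages,tip=(.1124,.0021,.0094),yaw=180.6):
    "stages: (winder x mm, y mm, z mm of blade tip mid, pitch deg)"
    s=sense();M=R.from_rotvec(s["ee_rot"]);shift(s["position"],yaw,35)
    for x,y,z,p in stages:
        W=WO+WR.apply(np.array([x,y,z])/1000)
        T=R.from_euler("z",yaw,degrees=True)*R.from_euler("y",p,degrees=True)*R.from_euler("x",180,degrees=True)
        tcp=W-T.apply(tip);print((x,y,z,p),"tcp",np.round(tcp,3),"row",np.round(M.inv().apply(tcp-s["position"])*100,2),np.round((M.inv()*T).as_rotvec(),3))
def tipnow(tip=(.1124,.0021,.0094)):
    s=sense();M=R.from_rotvec(s["ee_rot"]);print("tip in winder mm",np.round(WR.inv().apply(s["position"]+M.apply(tip)-WO)*1000,1))
E
python3 - <<'E'
from h import *
P=np.load("P2.npy");z=P[...,2]
L=WR.inv().apply((P-WO).reshape(-1,3)).reshape(P.shape)*1000
m=(abs(L[...,0]-65)<12)&(abs(L[...,1])<70)&(abs(L[...,2]-54)<5);m[:, 305:345]=0
m=biggest(m);q=L[m];print("ledge",len(q),np.percentile(q,[2,50,98],axis=0).round(1))
tipnow();plan([(95,0,84,35),(48,0,48.7,35),(30,0,36.1,35)])
E
```

```text
ledge 1083 [[ 62.7 -56.7  49.9]
 [ 65.2 -26.8  54.8]
 [ 68.7   3.1  56.4]]
tip in winder mm [ 54.5  18.8 133.6]
t 4.2 pos [ 0.6446 -0.0193  0.1903] yaw -178.6 pitch 25.4 F [ 0.2  0.4 -0.7] open 0.0177 g 60.1
-> shift [0. 0. 0.] rot [-0.005 -0.167  0.013]
(95, 0, 84, 35) tcp [ 0.675 -0.039  0.156] row [-1.21 -1.96  4.38] [-0.005 -0.167  0.013]
(48, 0, 48.7, 35) tcp [ 0.628 -0.04   0.121] row [ 4.55 -1.94  5.55] [-0.005 -0.167  0.013]
(30, 0, 36.1, 35) tcp [ 0.61  -0.04   0.108] row [ 6.72 -1.94  5.92] [-0.005 -0.167  0.013]
```

```bash
python3 -m pendant '-1.2 -2 0 0 -0.08 0.01;-1.2 -2 2 -0.005 -0.167 0.013;-1.2 -2 4.4 -0.005 -0.167 0.013;-1.2 -2 4.4 -0.005 -0.167 0.013;-1.2 -2 4.4 -0.005 -0.167 0.013'
python3 -m pendant '0 0 0 0 0 0;0 0 0 0 0 0;0 0 0 0 0 0;0 0 0 0 0 0;0 0 0 0 0 0'
python3 - <<'E'
from h import *
tipnow();plan([(95,0,84,35),(48,0,48.7,35),(30,0,36.1,35)])
E
```

```text
time_s: 4.7
position: [0.66, -0.0449, 0.1509]
ee_rot: [-0.028, 2.609, -0.041]
wrist_force: [0.3, -1.0, -3.8]
opening: 0.0181
gripper_force: 60.1
time_s: 5.2
position: [0.6586, -0.0447, 0.1507]
ee_rot: [-0.029, 2.614, -0.043]
wrist_force: [-0.4, 0.9, -1.3]
opening: 0.0183
gripper_force: 60.1
tip in winder mm [73. -8. 86.]
t 5.2 pos [ 0.6586 -0.0447  0.1507] yaw -178.1 pitch 30.2 F [-0.4  0.9 -1.3] open 0.0183 g 60.1
-> shift [0. 0. 0.] rot [-0.029 -0.084  0.021]
(95, 0, 84, 35) tcp [ 0.675 -0.039  0.156] row [-1.69  0.55  0.32] [-0.029 -0.084  0.021]
(48, 0, 48.7, 35) tcp [ 0.628 -0.04   0.121] row [4.15 0.63 1.01] [-0.029 -0.084  0.021]
(30, 0, 36.1, 35) tcp [ 0.61  -0.04   0.108] row [6.34 0.66 1.19] [-0.029 -0.084  0.021]
```

```bash
python3 -c "
from h import *
print(np.round(sense()['joint_positions'],3))"
```

```text
[ 0.271  0.791 -0.476  2.049  2.074  0.4   -0.401]
```

```bash
python3 -m pendant '-1 0.6 0.3 -0.03 -0.084 0.02;-1.7 0.6 0.3 -0.03 -0.084 0.02;-1.7 0.6 0.3 -0.03 -0.084 0.02;-1.7 0.6 0.3 -0.03 -0.084 0.02;-1.7 0.6 0.3 -0.03 -0.084 0.02'
python3 - <<'E'
from h import *
tipnow();plan([(95,0,84,35),(48,0,48.7,35),(30,0,36.1,35)])
print(np.round(sense()['joint_positions'],3))
E
```

```text
time_s: 5.7
position: [0.6747, -0.0386, 0.1561]
ee_rot: [-0.015, 2.531, 0.004]
wrist_force: [-0.0, -1.0, -1.2]
opening: 0.0182
gripper_force: 60.1
tip in winder mm [95.   0.1 84. ]
t 5.7 pos [ 0.6747 -0.0386  0.1561] yaw -179.3 pitch 35.0 F [-0.  -1.  -1.2] open 0.0182 g 60.1
-> shift [0. 0. 0.] rot [ 0.    -0.     0.001]
(95, 0, 84, 35) tcp [ 0.675 -0.039  0.156] row [ 0.   -0.02 -0.01] [ 0.    -0.     0.001]
(48, 0, 48.7, 35) tcp [ 0.628 -0.04   0.121] row [ 5.88 -0.07  0.19] [ 0.    -0.     0.001]
(30, 0, 36.1, 35) tcp [ 0.61  -0.04   0.108] row [ 8.07 -0.09  0.19] [ 0.    -0.     0.001]
[ 0.355  0.832 -0.607  2.067  2.23   0.505 -0.519]
```

Exactly at staging. I advance along the blade axis to just short of the notch and check by eye.

```bash
python3 -m pendant '1.2 0 0 0 0 0;2.4 0 0 0 0 0;3.6 0 0.1 0 0 0;5.6 0 0.2 0 0 0;5.6 0 0.2 0 0 0'
python3 - <<'E'
from h import *
tipnow();plan([(48,0,48.7,35),(30,0,36.1,35)])
c=calibration("wrist");im,d=get_image("wrist");P=cloud("wrist",d,c)
cv2.imwrite("pics/w3.png",cv2.resize(im[0:160,200:440,::-1],None,fx=3,fy=3,interpolation=cv2.INTER_CUBIC))
s,_=get_image("scene");cv2.imwrite("pics/s3.png",cv2.resize(s[130:260,220:380,::-1],None,fx=4,fy=4,interpolation=cv2.INTER_CUBIC))
L=WR.inv().apply((P-WO).reshape(-1,3)).reshape(P.shape)*1000
m=biggest((abs(L[...,0])<45)&(abs(L[...,1])<40)&(abs(L[...,2]-48)<2.5)&(d>0));q=L[m]
print("cover",len(q),np.percentile(q,[1,50,99],axis=0).round(1))
E
```

```text
time_s: 6.2
position: [0.6267, -0.0394, 0.1198]
ee_rot: [-0.015, 2.537, 0.005]
wrist_force: [-0.9, -0.3, -0.5]
opening: 0.0182
gripper_force: 60.1
tip in winder mm [46.6  0.3 48.2]
t 6.2 pos [ 0.6267 -0.0394  0.1198] yaw -179.3 pitch 34.6 F [-0.9 -0.3 -0.5] open 0.0182 g 60.1
-> shift [0. 0. 0.] rot [ 0.001 -0.007  0.001]
(48, 0, 48.7, 35) tcp [ 0.628 -0.04   0.121] row [-0.14 -0.04 -0.04] [ 0.001 -0.007  0.001]
(30, 0, 36.1, 35) tcp [ 0.61  -0.04   0.108] row [ 2.06 -0.06 -0.02] [ 0.001 -0.007  0.001]
cover 696 [[ 33.1 -23.2  47.1]
 [ 34.3  -1.4  48.9]
 [ 35.8  25.2  50.4]]
```

View pics/w3.png

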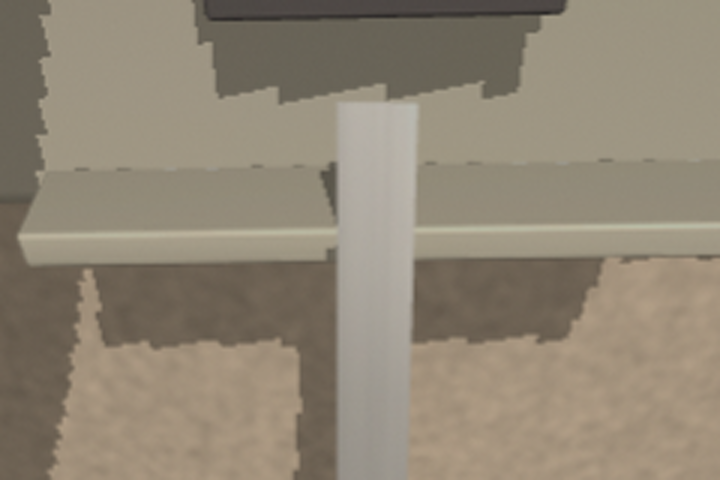

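View pics/s3.png

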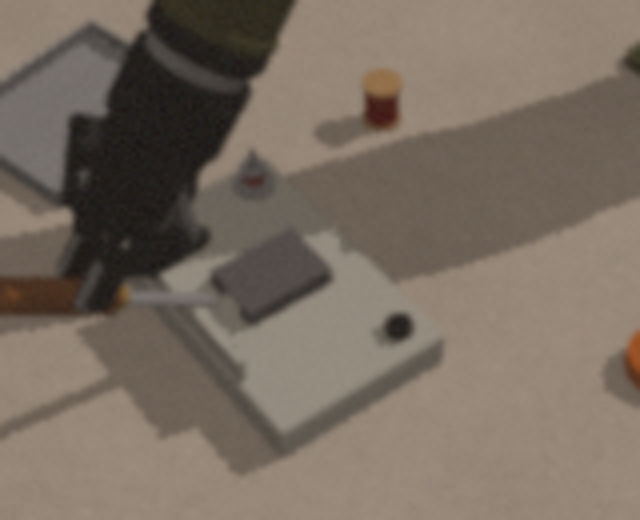

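The wrist crop shows the blade over the ledge at x≈378, centred on the cover's edge (206-567), with the tip just short of it. Scene agrees. Inserting.

```bash
python3 -m pendant '0.6 0 0 0 0 0;1.2 0 0 0 0 0;1.7 -0.05 0 0 0 0;2.1 -0.05 0 0 0 0;2.1 -0.05 0 0 0 0'
python3 - <<'E'
from h import *
tipnow()
st=[]
for f,x in((30,29),(24,28),(18,27),(12,26),(6,26),(1,26)):
    t=np.radians(f);st.append((x,0,round(54.5+1.25/np.cos(t)-(62-x)*np.tan(t),1),f))
plan(st)
E
```

```text
time_s: 6.8
position: [0.6117, -0.04, 0.1093]
ee_rot: [-0.014, 2.532, 0.006]
wrist_force: [-0.5, -0.4, -1.5]
opening: 0.0181
gripper_force: 60.1
tip in winder mm [31.9  0.1 37.3]
t 6.8 pos [ 0.6117 -0.04    0.1093] yaw -179.4 pitch 34.9 F [-0.5 -0.4 -1.5] open 0.0181 g 60.1
-> shift [0. 0. 0.] rot [ 0.001 -0.002  0.   ]
(29, 0, np.float64(36.9), 30) tcp [ 0.615 -0.04   0.101] row [ 0.22 -0.02  0.83] [0.001 0.085 0.   ]
(28, 0, np.float64(40.7), 24) tcp [ 0.62  -0.04   0.095] row [ 0.15 -0.02  1.64] [0.001 0.19  0.   ]
(27, 0, np.float64(44.4), 18) tcp [ 0.624 -0.04   0.088] row [ 0.2  -0.02  2.44] [0.001 0.295 0.   ]
(26, 0, np.float64(48.1), 12) tcp [ 0.627 -0.04   0.081] row [ 0.38 -0.03  3.22] [0.001 0.4   0.   ]
(26, 0, np.float64(52.0), 6) tcp [ 0.63  -0.04   0.073] row [ 0.58 -0.03  4.  ] [0.001 0.504 0.   ]
(26, 0, np.float64(55.1), 1) tcp [ 0.631 -0.04   0.066] row [ 0.85 -0.03  4.63] [0.001 0.592 0.   ]
```

```bash
python3 -m pendant '0.2 0 0.4 0 0.04 0;0.22 0 0.83 0 0.085 0;0.18 0 1.25 0 0.14 0;0.15 0 1.64 0 0.19 0;0.15 0 1.64 0 0.19 0'
python3 - <<'E'
from h import *
tipnow()
st=[]
for f,x in((24,28),(18,27),(12,26),(6,26),(1,26)):
    t=np.radians(f);st.append((x,0,round(54.5+1.25/np.cos(t)-(62-x)*np.tan(t),1),f))
plan(st)
E
```

```text
time_s: 7.3
position: [0.6233, -0.0394, 0.0971]
ee_rot: [-0.015, 2.717, 0.003]
wrist_force: [0.9, -0.1, 0.4]
opening: 0.0179
gripper_force: 60.1
tip in winder mm [31.8  0.5 42.2]
t 7.3 pos [ 0.6233 -0.0394  0.0971] yaw -179.3 pitch 24.3 F [ 0.9 -0.1  0.4] open 0.0179 g 60.1
-> shift [0. 0. 0.] rot [-0.    -0.186  0.001]
(28, 0, np.float64(40.7), 24) tcp [ 0.62  -0.04   0.095] row [ 0.4  -0.07  0.05] [-0.     0.006  0.001]
(27, 0, np.float64(44.4), 18) tcp [ 0.624 -0.04   0.088] row [ 0.31 -0.07  0.85] [-0.     0.111  0.001]
(26, 0, np.float64(48.1), 12) tcp [ 0.627 -0.04   0.081] row [ 0.34 -0.07  1.65] [-0.     0.215  0.001]
(26, 0, np.float64(52.0), 6) tcp [ 0.63  -0.04   0.073] row [ 0.39 -0.07  2.45] [-0.     0.32   0.001]
(26, 0, np.float64(55.1), 1) tcp [ 0.631 -0.04   0.066] row [ 0.54 -0.07  3.11] [-0.     0.407  0.001]
```

```bash
python3 -m pendant '0.2 -0.05 0 0 0 0;0.4 -0.05 0.1 0 0.01 0;0.5 -0.05 0.1 0 0.01 0;0.5 -0.05 0.1 0 0.01 0;0.5 -0.05 0.1 0 0.01 0'
python3 - <<'E'
from h import *
tipnow()
st=[]
for f,x in((18,27),(12,26),(6,26),(1,26)):
    t=np.radians(f);st.append((x,0,round(54.5+1.25/np.cos(t)-(62-x)*np.tan(t),1),f))
plan(st)
E
```

```text
time_s: 7.8
position: [0.6158, -0.0405, 0.0922]
ee_rot: [-0.015, 2.732, 0.005]
wrist_force: [-0.7, 0.1, -1.4]
opening: 0.0184
gripper_force: 60.2
tip in winder mm [23.4 -0.2 38.9]
t 7.8 pos [ 0.6158 -0.0405  0.0922] yaw -179.4 pitch 23.5 F [-0.7  0.1 -1.4] open 0.0184 g 60.2
-> shift [0. 0. 0.] rot [ 0.001 -0.201 -0.   ]
(27, 0, np.float64(44.4), 18) tcp [ 0.624 -0.04   0.088] row [-0.59  0.03  0.71] [0.001 0.095 0.   ]
(26, 0, np.float64(48.1), 12) tcp [ 0.627 -0.04   0.081] row [-0.57  0.02  1.51] [0.001 0.2   0.   ]
(26, 0, np.float64(52.0), 6) tcp [ 0.63  -0.04   0.073] row [-0.52  0.02  2.32] [0.001 0.305 0.   ]
(26, 0, np.float64(55.1), 1) tcp [ 0.631 -0.04   0.066] row [-0.39  0.02  2.98] [0.001 0.392 0.   ]
```

```bash
python3 -m pendant '-0.3 0 0.2 0 0.03 0;-0.45 0 0.5 0 0.07 0;-0.5 0 0.75 0 0.1 0;-0.5 0 1.1 0 0.15 0;-0.5 0 1.5 0 0.2 0'
python3 - <<'E'
from h import *
tipnow()
st=[]
for f,x in((12,26),(6,26),(1,26)):
    t=np.radians(f);st.append((x,0,round(54.5+1.25/np.cos(t)-(62-x)*np.tan(t),1),f))
plan(st)
E
```

```text
time_s: 8.3
position: [0.6261, -0.0426, 0.0821]
ee_rot: [-0.012, 2.874, -0.02]
wrist_force: [-10.1, 6.5, 6.0]
opening: 0.0182
gripper_force: 61.5
tip in winder mm [27.1 -2.6 43.2]
t 8.3 pos [ 0.6261 -0.0426  0.0821] yaw -179.4 pitch 15.3 F [-10.1   6.5   6. ] open 0.0182 g 61.5
-> shift [0. 0. 0.] rot [-0.015 -0.343  0.003]
(26, 0, np.float64(48.1), 12) tcp [ 0.627 -0.04   0.081] row [-0.05  0.25  0.16] [-0.015  0.058 -0.   ]
(26, 0, np.float64(52.0), 6) tcp [ 0.63  -0.04   0.073] row [-0.12  0.26  0.96] [-0.015  0.163 -0.001]
(26, 0, np.float64(55.1), 1) tcp [ 0.631 -0.04   0.066] row [-0.08  0.27  1.64] [-0.015  0.25  -0.002]
```

```bash
python3 -m pendant '0 0.1 0.2 0 0.05 0;0 0.1 0.5 0 0.09 0;0 0.1 0.7 0 0.12 0;0 0.1 0.9 0 0.15 0;0 0.1 0.9 0 0.15 0'
python3 - <<'E'
from h import *
tipnow()
plan([(26,0,52,6),(26,0,55,1)])
im,d=get_image("top");P=cloud("top",d);L=WR.inv().apply((P-WO).reshape(-1,3)).reshape(P.shape)*1000
im2,d2=get_image("scene");P2=cloud("scene",d2);L2=WR.inv().apply((P2-WO).reshape(-1,3)).reshape(P2.shape)*1000
for q,dd in((L,d),(L2,d2)):
  for a in(-30,-20,-10,0,10,20,30):
    k=(abs(q[...,0]-a)<4)&(abs(abs(q[...,1])-16)<7)&(q[...,2]<75)&(q[...,2]>40);print(a,k.sum(),np.median(q[k][:,2]).round(1) if k.any() else None,end="; ")
  print()
cv2.imwrite("pics/s4.png",cv2.resize(im2[130:260,220:380,::-1],None,fx=4,fy=4,interpolation=cv2.INTER_CUBIC))
E
```

```text
time_s: 8.8
position: [0.6292, -0.0425, 0.0737]
ee_rot: [-0.007, 3.023, -0.022]
wrist_force: [-10.4, 6.3, 3.7]
opening: 0.0182
gripper_force: 61.0
tip in winder mm [25.7 -2.1 51.1]
t 8.8 pos [ 0.6292 -0.0425  0.0737] yaw -179.7 pitch 6.8 F [-10.4   6.3   3.7] open 0.0182 g 61.0
-> shift [0. 0. 0.] rot [-0.016 -0.493 -0.001]
(26, 0, 52, 6) tcp [ 0.63  -0.04   0.073] row [-0.05  0.25  0.06] [-0.015  0.013 -0.005]
(26, 0, 55, 1) tcp [ 0.631 -0.04   0.066] row [-0.11  0.26  0.75] [-0.015  0.101 -0.005]
-30 35 49.0; -20 36 51.0; -10 36 51.7; 0 38 52.6; 10 39 54.7; 20 44 55.1; 30 32 56.4; 
-30 21 48.2; -20 21 49.7; -10 21 51.9; 0 21 52.4; 10 25 53.8; 20 22 54.5; 30 36 54.7;
```

View pics/s4.png

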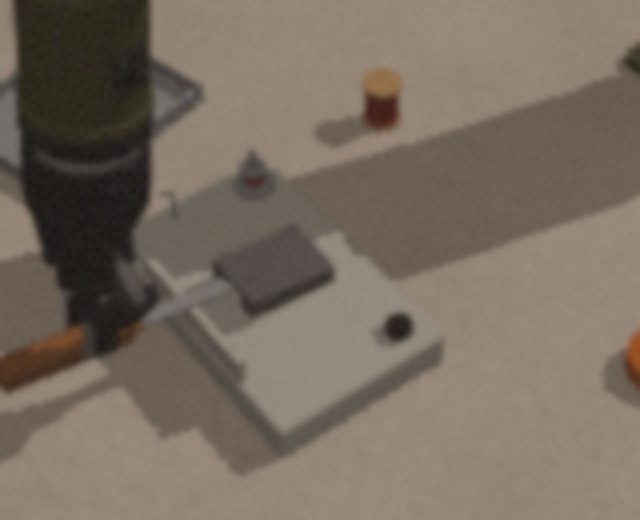

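The scene crop shows the blade under the cover (tip near (232,285)). The cover is tilted, its depths rising 49 to 56 mm, about 7°. I lever a little more, then ease the tip down a bit and withdraw.

```bash
python3 -m pendant '0 0.1 0.2 0 0.03 0;-0.05 0.1 0.4 0 0.06 0;-0.1 0.1 0.6 0 0.09 0;-0.1 0.1 0.6 0 0.09 0;-0.1 0.1 0.6 0 0.09 0'
python3 - <<'E'
from h import *
tipnow()
plan([(26,0,52,6),(26,0,49,11),(45,0,53,11),(90,0,65,11)])
im,d=get_image("top");P=cloud("top",d);q=WR.inv().apply((P-WO).reshape(-1,3)).reshape(P.shape)*1000
for a in(-30,-20,-10,0,10,20,30):
    k=(abs(q[...,0]-a)<4)&(abs(abs(q[...,1])-16)<7)&(q[...,2]<75)&(q[...,2]>40);print(a,k.sum(),np.median(q[k][:,2]).round(1) if k.any() else None,end="; ")
E
```

```text
time_s: 9.4
position: [0.6356, -0.0451, 0.0692]
ee_rot: [-0.005, 3.103, -0.029]
wrist_force: [0.3, -0.0, -1.2]
opening: 0.0179
gripper_force: 60.0
tip in winder mm [30.6 -4.6 55.5]
t 9.4 pos [ 0.6356 -0.0451  0.0692] yaw -179.8 pitch 2.2 F [ 0.3 -0.  -1.2] open 0.0179 g 60.0
-> shift [0. 0. 0.] rot [-0.021 -0.573 -0.001]
(26, 0, 52, 6) tcp [ 0.63  -0.04   0.073] row [ 0.56  0.5  -0.42] [-0.02  -0.067 -0.006]
(26, 0, 49, 11) tcp [ 0.628 -0.04   0.08 ] row [ 0.76  0.48 -1.09] [-0.02  -0.154 -0.005]
(45, 0, 53, 11) tcp [ 0.647 -0.04   0.084] row [-1.15  0.51 -1.42] [-0.02  -0.154 -0.005]
(90, 0, 65, 11) tcp [ 0.692 -0.039  0.096] row [-5.69  0.58 -2.45] [-0.02  -0.154 -0.005]
-30 36 48.3; -20 35 50.6; -10 38 52.5; 0 39 54.1; 10 39 56.1; 20 41 57.8; 30 28 58.3;
```

Force has dropped to zero: the catch is free. Withdrawing along the blade.

```bash
python3 -m pendant '-0.8 0 0 0 0 0;-1.8 0 0 0 0 0;-3.3 0 -0.2 0 0 0;-5.5 0 -0.8 0 0 0;-7.5 0 -2 0 0 0'; python3 -m pendant '0 0 -4 0 0 0;0 0 -8 0 0 0;0 4 -10 0 0 0;0 8 -10 0 0 0;0 11 -10 0 0 0'
python3 - <<'E'
from h import *
im,d=get_image("top");P=cloud("top",d);q=WR.inv().apply((P-WO).reshape(-1,3)).reshape(P.shape)*1000
for a in(-30,-20,-10,0,10,20,30):
    k=(abs(q[...,0]-a)<4)&(abs(q[...,1])<22)&(q[...,2]<75)&(q[...,2]>40);print(a,k.sum(),np.median(q[k][:,2]).round(1) if k.any() else None,end="; ")
m=biggest((abs(q[...,0])<55)&(abs(q[...,1])<50)&(q[...,2]>42)&(q[...,2]<65));print(rect(m,P))
cv2.imwrite("pics/t5.png",im[:,:,::-1])
shift([.52,.25,.05],165,0)
E
```

```text
time_s: 9.95
position: [0.7104, -0.0445, 0.0919]
ee_rot: [-0.006, 3.105, -0.03]
wrist_force: [0.2, -0.9, -1.8]
opening: 0.0181
gripper_force: 60.1
time_s: 10.45
position: [0.7062, 0.0713, 0.1919]
ee_rot: [-0.009, 3.101, -0.025]
wrist_force: [-0.0, 1.4, -1.6]
opening: 0.0178
gripper_force: 60.1
-30 45 48.9; -20 45 50.6; -10 48 50.9; 0 48 52.6; 10 54 54.6; 20 63 55.4; 30 59 55.5; (array([492.5, -38.8]), array([69.5, 44.5]), 0.89, 492)
t 10.5 pos [0.7048 0.0792 0.1916] yaw -179.2 pitch 2.3 F [-0.9  5.7 -0.3] open 0.018 g 60.1
-> shift [18.8  17.47 13.25] rot [-0.005  0.041  0.275]
```

View pics/t5.png

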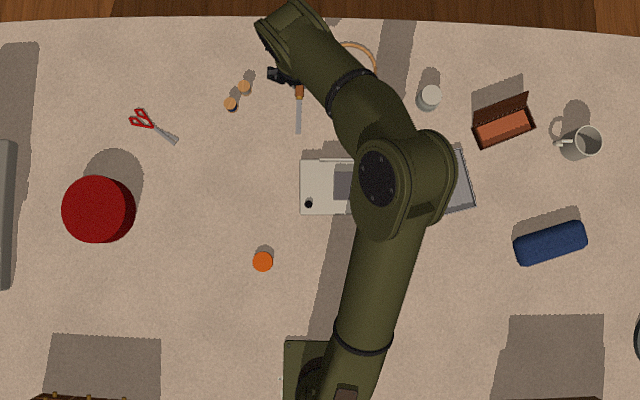

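Top view: cover tilted on the winder at (343,185), opener clear at (299,110), free table around (210,210). I return the opener to about its old spot.

```bash
python3 -m pendant '3.5 3 0 0 0 0;7 6.5 0 0 0 0;10 10 0 0 0.02 0;13 13 0 0 0.04 0;16 16 1 0 0.04 0'; python3 -m pendant '2 2 1 0 0 0;4 4 2 0 0 0;6 5.5 4 0 0 0;8 5.5 6 0 0 0;8 5.5 8 0 0 0';python3 -m pendant '0 0 0 0 0 0;0 0 0 0 0 0;0 0 0 0 0 0;0 0 0 0 0 0;0 0 0 0 0 0'
python3 - <<'E'
from h import *
shift([.465,.30,.0195],180,0)
E
```

```text
time_s: 11.0
position: [0.5462, 0.2287, 0.1723]
ee_rot: [-0.004, 3.14, -0.026]
wrist_force: [1.0, 0.8, -0.9]
opening: 0.0185
gripper_force: 60.1
time_s: 11.5
position: [0.4626, 0.2814, 0.09]
ee_rot: [0.013, -3.138, 0.029]
wrist_force: [0.1, 0.1, -0.6]
opening: 0.0178
gripper_force: 60.1
time_s: 12.0
position: [0.4662, 0.2802, 0.0909]
ee_rot: [0.004, -3.141, 0.028]
wrist_force: [-0.4, -0.4, -0.7]
opening: 0.0178
gripper_force: 60.0
t 12.0 pos [0.4662 0.2802 0.0909] yaw -179.9 pitch -0.0 F [-0.4 -0.4 -0.7] open 0.0178 g 60.0
-> shift [0.11 2.1  7.1 ] rot [-0.018 -0.001  0.003]
```

```bash
python3 -m pendant '0 0.5 2 -0.018 0 0;0 1 4 -0.018 0 0;0 1.2 5.5 -0.018 0 0;0 1.2 6.5 -0.018 0 0;0 1.2 6.9 -0.018 0 0'; python3 -m pendant '0 0 0 0 0 0;0 0 0.1 0 0 0;0 0 0.1 0 0 0;0 0 0.1 0 0 0;0 0 0.1 0 0 0'; python3 -m pendant '0 0 0 0 0 0;0 0 0 0 0 0;0 0 0 0 0 0;0 0 0 0 0 0;0 0 -1 0 0 0' 4.5; python3 -m pendant '0 0 -3 0 0 0;0 0 -7 0 0 0;0 0 -11 0 0 0;0 0 -15 0 0 0;0 0 -18 0 0 0'
python3 - <<'E'
from h import *
c=calibration("wrist");im,d=get_image("wrist");P=cloud("wrist",d,c);z=P[...,2]
o=biggest((np.hypot(P[...,0]-.43,P[...,1]-.29)<.14)&(z>.006)&(z<.04)&(d>0));print("opener",rect(o,P))
for x in np.arange(.34,.53,.02):
    k=o&(abs(P[...,0]-x)<.008);print(round(x,2),np.median(z[k])*1000 if k.any() else None)
shift([.493,-.0395,.15],181.3,0)
print(np.round(sense()['joint_positions'],2))
E
```

```text
time_s: 12.5
position: [0.465, 0.2904, 0.0201]
ee_rot: [0.005, -3.139, 0.003]
wrist_force: [0.2, 0.3, -0.3]
opening: 0.0181
gripper_force: 60.1
time_s: 13.0
position: [0.4655, 0.2909, 0.0203]
ee_rot: [0.005, -3.14, 0.001]
wrist_force: [-0.2, -0.3, -0.6]
opening: 0.018
gripper_force: 60.1
time_s: 13.5
position: [0.4647, 0.2902, 0.0294]
ee_rot: [0.006, -3.138, 0.004]
wrist_force: [-0.1, -0.5, -0.1]
opening: 0.0451
gripper_force: 0.0
time_s: 14.0
position: [0.4657, 0.2914, 0.2132]
ee_rot: [0.006, -3.141, -0.001]
wrist_force: [-0.2, 0.9, -0.2]
opening: 0.0452
gripper_force: 0.0
opener (array([442.5, 291.8]), array([ 19.7, 177.9]), 89.75, 2002)
0.34 None
0.36 11.334240103100967
0.38 11.334608365376198
0.4 11.323981054327692
0.42 11.323255968465507
0.44 18.054056046295425
0.46 19.001201650347298
0.48 18.918788225241457
0.5 18.879636935233922
0.52 18.941446718862665
t 14.05 pos [0.4673 0.2934 0.2172] yaw -179.8 pitch 0.3 F [0.8 1.3 2.7] open 0.0446 g 0.0
-> shift [ -2.41 -33.33   6.56] rot [ 0.005  0.005 -0.019]
[-0.23  0.7  -0.71  1.81  0.6   0.85  0.35]
```

The opener lies flat on the table. Now the cover, with the gripper pitched 7° to match it.

```bash
python3 -m pendant '-0.5 -4 0 0 0 0;-1 -9 0 0 0 0;-1.5 -14 0 0 0 0;-2 -19 0 0 -0.03 -0.02;-2.4 -24 0 0 -0.06 -0.02' 7.5; python3 -m pendant '0 -4 0 0 0 0;0 -8 2 0 -0.03 0;0 -9.3 4 0 -0.06 0;0 -9.3 6 0 -0.06 0;0 -9.3 6.5 0 -0.06 0';python3 -m pendant '0 0 0 0 0 0;0 0 0 0 0 0;0 0 0 0 0 0;0 0 0 0 0 0;0 0 0 0 0 0'
python3 - <<'E'
from h import *
shift([.493,-.0393,.047],181.3,7)
s=sense();c=calibration("wrist");im,d=get_image("wrist");P=cloud("wrist",d,c);q=WR.inv().apply((P-WO).reshape(-1,3)).reshape(P.shape)*1000
m=biggest((abs(q[...,0])<55)&(abs(q[...,1])<42)&(q[...,2]>43)&(q[...,2]<65)&(d>0));print(rect(m,P),np.percentile(q[m],[1,50,99],axis=0).round(1))
cv2.imwrite("pics/w6.png",im[:,:,::-1])
E
```

```text
time_s: 14.55
position: [0.4905, 0.0499, 0.2105]
ee_rot: [-0.037, 3.082, -0.001]
wrist_force: [1.3, -0.1, -0.7]
opening: 0.0751
gripper_force: 0.0
time_s: 15.05
position: [0.4951, -0.0419, 0.1443]
ee_rot: [-0.034, 3.026, -0.001]
wrist_force: [-0.1, 0.7, 1.0]
opening: 0.0749
gripper_force: 0.0
time_s: 15.55
position: [0.4966, -0.0409, 0.1458]
ee_rot: [-0.036, 3.023, -0.0]
wrist_force: [0.7, -0.3, -0.7]
opening: 0.0753
gripper_force: 0.0
t 15.55 pos [ 0.4966 -0.0409  0.1458] yaw -178.6 pitch 6.8 F [ 0.7 -0.3 -0.7] open 0.0753 g 0.0
-> shift [1.52 0.18 9.77] rot [-0.001 -0.003  0.001]
(array([492.6, -39. ]), array([70.3, 50.1]), 0.28, 4767) [[-35.  -23.6  47.3]
 [ -3.6   0.5  52.9]
 [ 32.9  25.1  58. ]]
```

View pics/w6.png

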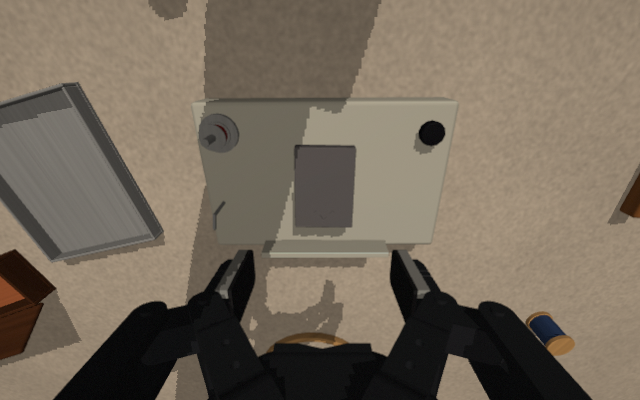

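The wrist view shows the cover (295-355, 145-228) midway between the fingers, with spindle (218,133), wire (220,210) and button (432,133) outside the finger path.

```bash
python3 -m pendant '0.5 0.2 2.5 0 0 0;1 0.2 5 0 0 0;1.5 0.2 7.5 0 0 0;1.5 0.2 9.6 0 0 0;1.5 0.2 9.6 0 0 0'; python3 -m pendant '0 0 0 0 0 0;0 0 0 0 0 0;0 0 0 0 0 0;0 0 0 0 0 0;0 0 0 0 0 0' 4; python3 -m pendant '0 0 -0.5 0 0 0;0 0 -1.5 0 0 0;0 0 -3 0 0 0;0 0 -6 0 0 0;0 0 -9 0 0 0'
python3 - <<'E'
from h import *
shift([.509,-.302,.2],195.7,0)
s=sense();c=calibration("wrist");im,d=get_image("wrist");P=cloud("wrist",d,c)
M=R.from_rotvec(s["ee_rot"]);Q=M.inv().apply((P-s["position"]).reshape(-1,3)).reshape(P.shape)*1000
m=biggest((abs(Q[...,0])<60)&(abs(Q[...,1])<24)&(Q[...,2]>-25)&(Q[...,2]<20)&(d>0));print(m.sum(),np.percentile(Q[m],[1,50,99],axis=0).round(1))
E
```

```text
time_s: 16.1
position: [0.4925, -0.0388, 0.0471]
ee_rot: [-0.039, 3.024, -0.002]
wrist_force: [-0.6, -0.4, 0.1]
opening: 0.0749
gripper_force: 0.0
time_s: 16.6
position: [0.4929, -0.0393, 0.0487]
ee_rot: [-0.035, 3.023, -0.0]
wrist_force: [-1.1, 0.2, 1.1]
opening: 0.0485
gripper_force: 61.8
time_s: 17.1
position: [0.4811, -0.039, 0.1376]
ee_rot: [-0.038, 3.027, -0.002]
wrist_force: [1.0, -0.2, -1.0]
opening: 0.0482
gripper_force: 62.0
t 17.1 pos [ 0.4811 -0.039   0.1376] yaw -178.6 pitch 6.5 F [ 1.  -0.2 -1. ] open 0.0482 g 62.0
-> shift [ -2.83 -26.37  -5.89] rot [-0.017  0.113 -0.249]
11503 [[-33.1 -23.8 -18.5]
 [  6.7  -0.8  -4.5]
 [ 35.2  23.5   9.3]]
```

```bash
python3 -m pendant '-0.5 -4 -1 0 0.02 -0.05;-1 -9 -1 0 0.05 -0.1;-1.6 -14 -1 0 0.08 -0.15;-2.2 -19 -1 -0.01 0.11 -0.2;-2.8 -24 -1 -0.02 0.113 -0.25'; python3 -m pendant '0 -1 0 0 0 0;0 -2 0 0 0 0;0 -2 0 0 0 0;0 -2 0 0 0 0;0 -2 0 0 0 0'
python3 - <<'E'
from h import *
shift([.509,-.302,.017],195.7,0)
c=calibration("wrist");im,d=get_image("wrist");cv2.imwrite("pics/w7.png",im[:,:,::-1])
s=sense();P=cloud("wrist",d,c);M=R.from_rotvec(s["ee_rot"]);Q=M.inv().apply((P-s["position"]).reshape(-1,3)).reshape(P.shape)*1000
m=biggest((abs(Q[...,0])<60)&(abs(Q[...,1])<24)&(Q[...,2]>-25)&(Q[...,2]<20)&(d>0))
for a in(-20,-10,0,10,20,30):
  k=m&(abs(Q[...,0]-a)<4);print(a,np.median(Q[k][:,2]).round(1),end=" ")
E
```

```text
time_s: 17.65
position: [0.5146, -0.2795, 0.1514]
ee_rot: [-0.43, 3.107, 0.006]
wrist_force: [1.2, 0.6, -1.6]
opening: 0.0486
gripper_force: 62.0
time_s: 18.15
position: [0.5197, -0.2942, 0.1514]
ee_rot: [-0.434, 3.107, 0.007]
wrist_force: [-0.2, -0.9, -0.9]
opening: 0.0484
gripper_force: 62.1
t 18.15 pos [ 0.5197 -0.2942  0.1514] yaw -164.1 pitch 0.3 F [-0.2 -0.9 -0.9] open 0.0484 g 62.1
-> shift [ 1.31 -0.51 13.43] rot [0.004 0.005 0.003]
-20 -4.7 -10 -4.6 0 -4.6 10 -4.5 20 -4.3 30 -4.3
```

View pics/w7.png

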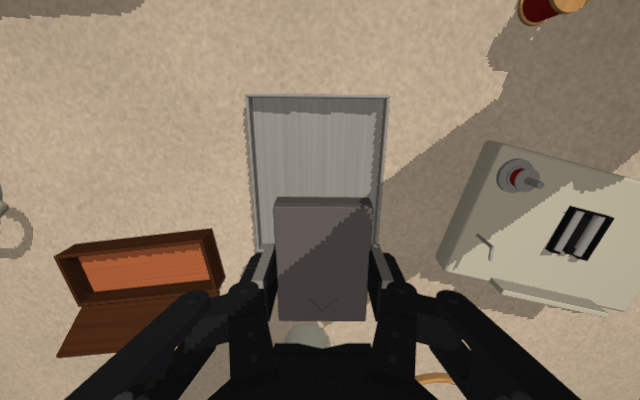

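The wrist view shows the cover (275-372, 198-320) held level, square to the tray (248-388, from v=96), and the battery bay open at (578,233). Lowering.

```bash
python3 -m pendant '0.5 -0.2 3 0 0 0;1.3 -0.5 6 0 0 0;1.3 -0.5 9 0 0 0;1.3 -0.5 11.5 0 0 0;1.3 -0.5 12.5 0 0 0'; python3 -m pendant '0 0 0.4 0 0 0;0 0 0.8 0 0 0;0 0 0.8 0 0 0;0 0 0.8 0 0 0;0 0 0.8 0 0 0'; python3 -m pendant '0 0 0 0 0 0;0 0 0 0 0 0;0 0 0 0 0 0;0 0 0 0 0 0;0 0 0 0 0 0' 6.2;python3 -m pendant '0 0 -2 0 0 0;0 0 -5 0 0 0;0 0 -9 0 0 0;0 0 -13 0 0 0;0 0 -17 0 0 0'
python3 - <<'E'
from h import *
shift([.509,-.302,.017],195.7,0)
c=calibration("wrist");im,d=get_image("wrist");cv2.imwrite("pics/w8.png",im[:,:,::-1]);P=cloud("wrist",d,c)
q=R.from_euler("z",-15.7,degrees=True).apply((P-np.array([.509,-.302,0])).reshape(-1,3)).reshape(P.shape)*1000
m=biggest((abs(q[...,0])<72)&(abs(q[...,1])<58)&(q[...,2]>12)&(q[...,2]<40)&(d>0));print(m.sum(),np.percentile(q[m],[1,50,99],axis=0).round(1),rect(m,P))
E
```

```text
time_s: 18.7
position: [0.5075, -0.3028, 0.024]
ee_rot: [-0.432, 3.111, 0.009]
wrist_force: [0.2, 0.1, -0.7]
opening: 0.0484
gripper_force: 62.1
time_s: 19.2
position: [0.5093, -0.3044, 0.0189]
ee_rot: [-0.428, 3.107, 0.005]
wrist_force: [-0.2, 0.1, 0.4]
opening: 0.0486
gripper_force: 62.1
time_s: 19.7
position: [0.5088, -0.3041, 0.018]
ee_rot: [-0.428, 3.108, 0.006]
wrist_force: [-0.4, -0.5, -1.1]
opening: 0.062
gripper_force: 0.0
time_s: 20.2
position: [0.5079, -0.3047, 0.1895]
ee_rot: [-0.429, 3.108, 0.007]
wrist_force: [0.1, 0.0, 0.2]
opening: 0.0622
gripper_force: 0.0
t 20.2 pos [ 0.5079 -0.3047  0.1895] yaw -164.3 pitch 0.3 F [0.1 0.  0.2] open 0.0622 g 0.0
-> shift [-0.1   0.16 17.25] rot [0.004 0.004 0.   ]
2715 [[-35.1 -26.2  15.9]
 [ -2.9  -1.5  20.1]
 [ 33.6  23.   21.7]] (array([ 509.2, -303.4]), array([70.4, 50. ]), 14.36, 2715)
```

View pics/w8.png

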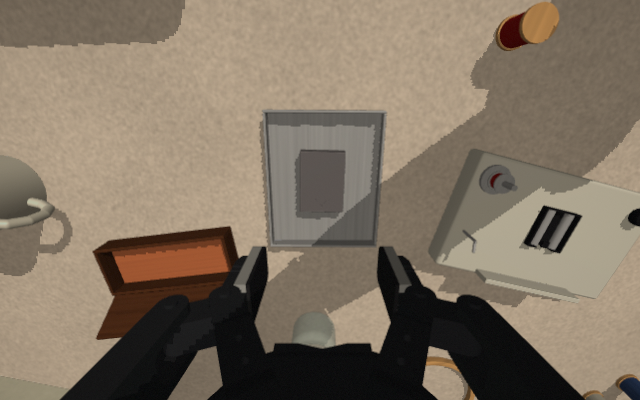

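The cover lies flat in the middle of the tray (297-345, 150-217), its top at about 20 mm against 19 expected. The gripper is clear.

```bash
python3 -c "
from cell import *
print(hand_in())"
```

```text
the job is handed in; nothing more can be done
None
```

I pried the battery cover loose at the notch with the opener, set it flat in the steel tray, left the opener lying on the table, and handed the job in at about 20 s of the 70 s allowed; no verdict came back.

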